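Load the breakfast caddy and slide it to its parking stop

ROBOT

A 7-joint arm with a two-finger parallel gripper is mounted at the origin on the work surface. World frame = base frame: x ahead of the robot, y to its left, z up, the work surface at z = 0. Lengths are in mm, angles in rad, forces in N, time in s.
With the tool pointing down it reaches from about 375 to 925 mm from the base axis. Payload 3.1 kg.
Tool frame: the origin (TCP) lies at the very end of the fingers, on their centre line; the grasp point (between the pads) lies 19 mm behind it; z points along the fingers, y is the line along which they close (so a half turn about z gives the same grasp; the last joint's range is limited). The gripper opens to 85 mm and grips with 20 to 120 N. Pads are 22 mm wide; open, the fingers measure 114 mm over their backs; the gripper's body (76 mm by 85 mm) begins 54 mm behind the grasp point. The pads swing forward as they close: fully open they stand 13 mm farther back than shut.
Start: joints at [-1.328, 0.383, 0.044, 1.598, -0.018, 1.161, -0.05], TCP at [217.234, 612.627, 231.269] pointing down, gripper open.
Joint ranges: [-2.61, 2.61], [-0.41, 2.15], [-1.48, 1.57], [0, 2.5], [-1.57, 4.71], [0.05, 1.97], [-2.85, 2.85]. Speed limits (rad/s): [2.79, 2.79, 3.14, 3.14, 3.14, 3.14, 3.14].

INTERFACE

Orientations are given as a unit quaternion [x, y, z, w].
In Python, from rig import robot gives the robot as it stands.
- The arm moves only by the tool send_rows, never from a script. Its argument "targets" is a list of rows, each a list of 3 entries, a list of its own where there are three numbers: the shift along the tool's x, y, z in m, then the turn, a rotation vector about the tool's x, y, z in rad, then the finger opening in m, from 0 to 0.0854. A call has 1 to 20 rows; each row shifts and turns the commanded pose from where the row before left it, along the tool's axes as they then stand; what a row does not reach is not made up. A row lasts 1/8 s, in which the tool goes at most 62.5 mm and 10.7 degrees, less where a joint would pass 70% of its speed; a pose out of reach is approached as far as the arm can. A call with a gripper value outside its range is refused whole. The fingers move at their own pace and stop on an object; "squeeze" is the grip in N (left out, the last holds). Time passes only in rows, so rows that do not move let the fingers close. It gives the time, the measured TCP pose, the force, the opening and the grip force at its end, in the units of the state.
- robot.sense(): the state, without advancing time (a new reading comes with each control period).
- robot.grab_frame(name): name is "scene" or "top" or "wrist"; returns a dict with "img" (400x640x3 uint8, blue, green, red), "z_map" (400x640 float32, mm along the optical axis (not along the pixel's ray), 0 where there is no reading), "camera_matrix" (3x3 intrinsics, pixels), "R" (3x3) and "t" (3): a world point X has camera coordinates R X + t; the wrist camera has in their place "T_tool_cam" (4x4, takes a point from camera to tool coordinates, whose origin is the TCP and whose axes are the flange's). Camera axes: x right, y down, z forward; pixel columns grow to the right and rows downward; lengths in mm; the calibration is good to about 2 mm. A picture is of the moment at which its call begins: read the wrist's pose just before it.
- robot.close_job(): hands the job in; it is judged then, once.
Trained networks look in a picture, given as the dict that the camera call returned (one of the last four; its "shot" number tells which), for a name from the list of things; names that differ only in an ending like _2 or _b are one class to them, and where a whole thing is asked for, a point or a joint stands for the part that bears it (a point fixed in the world has none). Each returns a list of dicts, best first, with "p" (0 to 1); they miss things now and then, are a little off and sometimes report something else, mostly with a low value. They report only what shows in the picture. A call takes as long as a camera call. They do not tell look-alikes from the thing itself.
- robot.spot_in(picture, target): "box" ([centre column, centre row, width, height] in pixels, round what is visible of it).
- robot.silhouettes(picture, target): "mask" (400x640 bool, what is visible of it) and "box" ([centre column, centre row, width, height] in pixels, round what is visible of it).
- robot.place_of(picture, target): "xy" ([column, row] in pixels: a listed point, or the origin of a listed thing).
The state is a dict: "time": time; "qpos": joint angles; "dq": joint speeds; "tau": joint torques, N m; "eef_pos": TCP position; "tool_rot": TCP orientation; "force": force on the tool from outside, world axes, zero at the start; "ft_torque": the same for the moment, N m; "grip_width": finger opening in mm; "gripper_force": force on a finger pad.
Only numpy, scipy, OpenCV 4.12 (cv2) and the standard library are available. Lean on these libraries where they do the work, as an engineer would, in place of code of your own. Each camera call takes 0.05 s, during which the arm holds its last target. There are 200 camera calls.

TASK

Put the honey jar, the rectangular tea tin and the aluminium scoop into the steel caddy where it stands on its rail: jar and tin upright, scoop lying flat on the caddy floor open side up, everything inside the walls, and set the glass jar down gently. Only when all three are in and released, slide the caddy along the rail, away from the robot, until it is fully home at the end stop. Leave the shaker, bowl and spoon where they are.

Things in the scene. Friction and masses are not known exactly. Their poses are not given: they have to be found in the camera images.
- jar: closed amber glass honey jar with a brass screw lid, round, 52 mm diameter, 90 mm tall; stands upright; origin at the centre of its underside, z up; about 0.3 kg
- tin: closed rectangular steel tea tin with a darker lid, 80 mm long (its x) by 45 mm wide (its y) by 85 mm tall; stands upright; origin at the centre of its underside, z up; about 0.2 kg
- scoop: aluminium scoop lying flat, open side up, 142 mm long along its x: square-sided flat-bottomed bowl from x = -5 to +67 mm, 46 mm wide (y), 30 mm tall, walls 3 mm, open at the +x end; handle from x = -5 to -75 mm, 16 mm wide, 10 mm thick, its centre line 24 mm above the underside; origin in the plane of the underside; about 0.11 kg
- scoop_grip (a point): point on the scoop's handle centre line, 27 mm behind (-x of) the scoop's origin and 24 mm above its underside, a good place to pinch the handle across its 16 mm width
- scoop_end (a point): free end of the scoop's handle, 75 mm behind the scoop's origin, 24 mm above its underside
- rail: fixed low aluminium rail, 50 mm wide and 14 mm high, from x = -160 to +290 mm of its own frame (origin on the work surface); its x axis is the sliding direction, leading away from the robot; at the far end a stop plate 90 mm wide and 50 mm high. It carries the caddy
- caddy (a joint): position of the caddy along the rail in m: 0 at the near end, 0.16 fully home against the far end stop; it moves along the rail's +x, with about 3 N of friction, and stays where it is left
- caddy_in (a point): centre of the caddy's inner floor, 22 mm above the work surface; moves with the caddy; axes as the rail's. The caddy is an open steel tray, inside 222 mm along x and 172 mm along y, walls 4 mm thick rising 41 mm above this floor
- caddy_handle (a point): middle of the caddy's handle: a round steel bar 10 mm thick and 90 mm long along the rail's y, carried on two uprights above the near (-x) end wall, 113 mm to -x of the floor centre; the bar's axis is 103 mm above the work surface; can be pinched from above. Moves with the caddy
- shaker: bystander: small waisted wooden salt shaker, 38 mm diameter, 64 mm tall, origin under its centre
- bowl: bystander: round navy ceramic bowl, 130 mm diameter, 55 mm tall, origin under its centre
- spoon: bystander: steel teaspoon lying along its x, 130 mm long, origin under its middle
Things that resemble listed ones, but are neither listed nor needed, are in the scene too. Leave any purple look-alike of the jar alone.

How it is judged (in metres and radians):
On the way, in this order (a step that is already met when the one before it is completed fails the run):
1. jar, tin and scoop are all in the caddy as asked, released, while the caddy is still at the near part of the rail (joint below 0.08 m) (x of jar in the frame of caddy_in between -0.111 and 0.111 m and y of jar in the frame of caddy_in between -0.086 and 0.086 m and x of tin in the frame of caddy_in between -0.111 and 0.111 m and y of tin in the frame of caddy_in between -0.086 and 0.086 m and x of scoop in the frame of caddy_in between -0.111 and 0.111 m and y of scoop in the frame of caddy_in between -0.086 and 0.086 m and x of scoop_end in the frame of caddy_in between -0.111 and 0.111 m and y of scoop_end in the frame of caddy_in between -0.086 and 0.086 m and z of jar in the frame of caddy_in between -0.005 and 0.012 m and angle between each of jar, tin, scoop's own z axis and vertical below 0.15 rad and z of tin in the frame of caddy_in between -0.005 and 0.012 m and z of scoop in the frame of caddy_in between -0.005 and 0.012 m and contact force between each of jar, tin, scoop and the fingers below 0.1 N and value of joint caddy below 0.08 m), for 0.2 s.
2. the caddy is slid home to the far end stop (joint above 0.152 m) (value of joint caddy above 0.152 m), for 0.2 s.
At the end, for the whole second after the job is handed in: The caddy is within 8 mm of the far end stop and still; jar, tin and scoop rest inside its walls (jar, tin and scoop origins and the scoop's handle end within the inner 222 x 172 mm), their undersides within 12 mm of the caddy floor, each within 0.15 rad of upright (the scoop open side up) (x of jar in the frame of caddy_in between -0.111 and 0.111 m and y of jar in the frame of caddy_in between -0.086 and 0.086 m and x of tin in the frame of caddy_in between -0.111 and 0.111 m and y of tin in the frame of caddy_in between -0.086 and 0.086 m and x of scoop in the frame of caddy_in between -0.111 and 0.111 m and y of scoop in the frame of caddy_in between -0.086 and 0.086 m and x of scoop_end in the frame of caddy_in between -0.111 and 0.111 m and y of scoop_end in the frame of caddy_in between -0.086 and 0.086 m and z of jar in the frame of caddy_in between -0.005 and 0.012 m and angle between each of jar, tin, scoop's own z axis and vertical below 0.15 rad and z of tin in the frame of caddy_in between -0.005 and 0.012 m and z of scoop in the frame of caddy_in between -0.005 and 0.012 m and linear speed of each of jar, tin, scoop below 0.03 m/s and value of joint caddy above 0.152 m and velocity of joint caddy below 0.01 m/s); the robot touches nothing.
It fails at once if the glass jar is dropped (falls free, out of the fingers, faster than 0.5 m/s: a fall of over about 13 mm) (linear speed of jar above 0.5 m/s and contact force between jar and the fingers below 0.1 N).
It fails at once if the glass jar is slammed against the caddy or rail (over 100 N) (contact force between jar and rail above 100 N).
It fails at once if the shaker, bowl or spoon is moved by more than 30 mm (distance of any of shaker, bowl, spoon from where it was at the start of the episode above 0.03 m).
It also fails if it takes over 72 s, if anything falls off the work surface, if the arm or the gripper's body presses on something with over 40 N, if the wrist force passes 120 N, or if a joint passes its speed limit or range.

## Working session

There is one attempt and no reset: what is moved stays moved. The work goes in short steps, Python scripts to look and compute and a tool call to move; the robot and the scene stay as the last step left them, time stands still between calls to the robot, and variables do not carry over. Pictures are saved under pics/ and viewed, at most 10 in all, crops included, and the job is handed in when it is done.

Besides the shell and the picture viewer there is one more tool, called after "Request:" by a JSON object that holds its "op" and its "data", one argument or row to a line. send_rows: Moves the arm, as the interface text tells. Its arguments: {"type":"object","properties":{"targets":{"type":"array"},"squeeze":{"type":"number"}},"required":["targets"]}

```bash
ls; mkdir -p pics; cat > h.py <<'E'
import numpy as np,cv2,pickle
from scipy.spatial.transform import Rotation as Ro
from rig import robot
def toworld(f,uv,z,st=None):
    K=f["camera_matrix"];p=np.array([(uv[0]-K[0,2])/K[0,0],(uv[1]-K[1,2])/K[1,1],1])*z
    if "R" in f: return np.array(f["R"]).T@(p-np.array(f["t"]))
    T=np.array(f["T_tool_cam"]);q=T[:3,:3]@p+T[:3,3]
    return Ro.from_quat(st["tool_rot"]).apply(q)+st["eef_pos"]
def cloud(f,mask,st=None):
    v,u=np.nonzero(mask&(f["z_map"]>0));z=f["z_map"][v,u];K=f["camera_matrix"]
    P=np.stack([(u-K[0,2])/K[0,0]*z,(v-K[1,2])/K[1,1]*z,z],1)
    if "R" in f: return (P-np.array(f["t"]))@np.array(f["R"])
    T=np.array(f["T_tool_cam"]);P=P@T[:3,:3].T+T[:3,3]
    return Ro.from_quat(st["tool_rot"]).apply(P)+st["eef_pos"]
E
python3 - <<'E'
from h import *
np.set_printoptions(precision=1,suppress=True)
s=robot.sense();print(s)
for c in ["top","scene"]:
    f=robot.grab_frame(c);cv2.imwrite(f"pics/{c}0.png",f["img"]);print(c,np.array(f["R"]).T@-np.array(f["t"]))
    for n in ["jar","tin","scoop","caddy","shaker","bowl","spoon"]:
        for d in robot.silhouettes(f,n)[:3]:
            P=cloud(f,d["mask"]); 
            if len(P): print(n,round(d["p"],2),np.round(d["box"]),"med",np.median(P,0),"lo",np.percentile(P,3,0),"hi",np.percentile(P,97,0))
    for n in ["scoop_grip","scoop_end","scoop","caddy_in","caddy_handle","jar","tin"]:
        for d in robot.place_of(f,n)[:3]:
            u,v=np.round(d["xy"]).astype(int);z=f["z_map"][v,u];print(" pt",n,round(d["p"],2),(u,v),toworld(f,d["xy"],z))
E
```

```text
pics
{'time': 0.0, 'qpos': array([-1.3,  0.4,  0. ,  1.6, -0. ,  1.2, -0. ]), 'dq': array([ 0.,  0., -0., -0., -0.,  0., -0.]), 'tau': array([  0. , -43.3,   1. , -25. ,   0. ,   0. ,  -0. ]), 'eef_pos': array([216.9, 611.7, 229.9]), 'tool_rot': array([ 0.2,  1. , -0. , -0. ]), 'force': array([-0.1,  0.3,  0.3]), 'ft_torque': array([-0., -0.,  0.]), 'gripper_force': 0.0, 'grip_width': 85.47699006315644}
top [ 430.4  -17.9 1179.3]
jar 0.88 [388. 172.  20.  23.] med [ 659.8 -209.6   88.2] lo [ 643.3 -235.     4. ] hi [ 685.3 -190.6   93.4]
jar 0.65 [389. 140.  21.  25.] med [ 751.6 -216.1   87.7] lo [ 735.7 -241.1   11.4] hi [ 777.6 -196.9   93.5]
tin 0.86 [338. 231.  19.  35.] med [495.  -55.4  85.2] lo [456.5 -77.6   0.1] hi [535.4 -34.   89.2]
scoop 0.55 [413. 244.  46.  32.] med [ 460.  -251.8    6.1] lo [ 410.  -312.5   -0.4] hi [ 498.3 -210.4   32.4]
caddy 0.58 [225. 210.  77.  92.] med [567.1 257.4  23.8] lo [455.8 162.2  19. ] hi [679.9 346.4  67.1]
shaker 0.63 [379. 217.  12.  12.] med [ 535.1 -171.6   60.4] lo [ 523.9 -185.8   15.1] hi [ 548.1 -160.5   66.1]
bowl 0.76 [337. 1
[... 2080 characters left out ...]
.5 -303.7   -0.2]
 pt scoop_end 0.57 (np.int64(240), np.int64(170)) [ 363.8 -349.1    0.8]
 pt scoop_end 0.44 (np.int64(252), np.int64(188)) [ 442.5 -265.5   -1.1]
 pt scoop 0.91 (np.int64(251), np.int64(191)) [ 462.3 -257.1    4.1]
 pt scoop 0.64 (np.int64(248), np.int64(177)) [ 428.7 -281.6   28.2]
 pt caddy_handle 0.89 (np.int64(429), np.int64(201)) [310.4 259.8  -2.3]
 pt jar 0.65 (np.int64(231), np.int64(237)) [ 686.  -198.8   12.8]
 pt jar 0.65 (np.int64(210), np.int64(253)) [ 780.4 -202.2   33.7]
 pt jar 0.62 (np.int64(418), np.int64(248)) [566.2 263.5  19.9]
 pt tin 0.59 (np.int64(310), np.int64(211)) [533.3 -37.3  34. ]
 pt tin 0.57 (np.int64(311), np.int64(250)) [658.9  11.5  11. ]
```

```bash
python3 - <<'E'
import cv2,numpy as np
a=cv2.imread('pics/top0.png')[100:290,170:450];b=cv2.imread('pics/scene0.png')[150:310,180:480]
a=cv2.resize(a,(800,543),interpolation=cv2.INTER_CUBIC);b=cv2.resize(b,(800,427),interpolation=cv2.INTER_CUBIC)
cv2.imwrite('pics/a.png',a);cv2.imwrite('pics/b.png',b)
E
```

```text
(no output)
```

View pics/a.png

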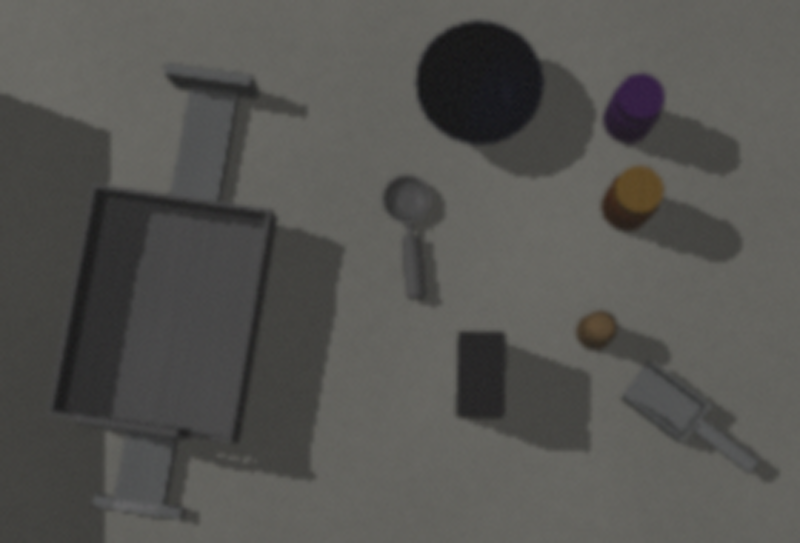

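View pics/b.png

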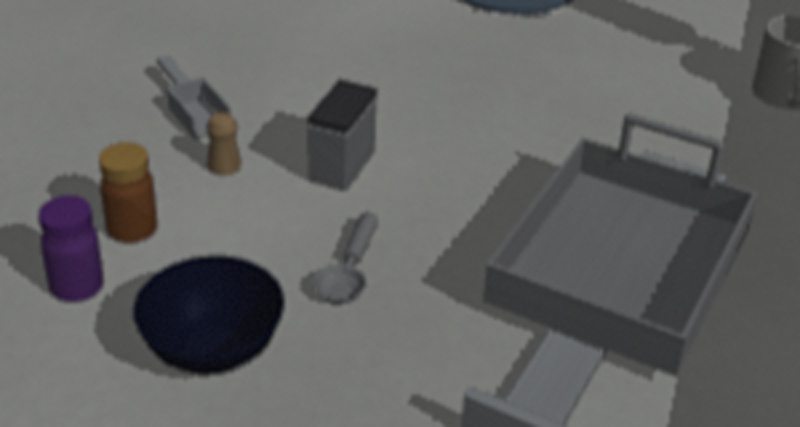

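Jar candidates: top px (389,140) is purple and (388,172) is amber with a brass lid. In both enlarged crops the amber one fits the description, so it is the jar. The caddy's handle is at its near end, and the spoon lies away from the work. Next I'll fit poses accurately.

```bash
cat > plan.py <<'E'
from h import *
def go(p,yaw,st=None):
    "tool-frame shift (mm) and turn to reach TCP p, tool y axis at yaw (deg, mod 180), pointing down"
    st=st or robot.sense();R=Ro.from_quat(st["tool_rot"])
    c=[]
    for k in (0,180):
        a=np.radians(yaw+k);y=np.array([np.cos(a),np.sin(a),0]);z=np.array([0,0,-1]);x=np.cross(y,z)
        G=Ro.from_matrix(np.stack([x,y,z],1));c.append((R.inv()*G,G))
    c.sort(key=lambda t:t[0].magnitude())
    d=np.array(p)-st["eef_pos"]
    for r,G in c: print("turn(rad)",r.as_rotvec().round(3)," then shift in new axes (mm)",G.inv().apply(d).round(1),"| q7",st["qpos"][6].round(2))
    return
E
python3 - <<'E'
from h import *
np.set_printoptions(precision=2,suppress=True)
s=robot.sense();R=Ro.from_quat(s["tool_rot"]).as_matrix();print("toolR",R)
f=robot.grab_frame("wrist");print("Ttc",f["T_tool_cam"])
def rect(P):
    (c,wh,a)=cv2.minAreaRect(P[:,:2].astype(np.float32));return np.array(c),np.array(wh),a
for c in ["top","scene"]:
    f=robot.grab_frame(c)
    m={n:robot.silhouettes(f,n) for n in ["tin","scoop","caddy"]}
    P=cloud(f,m["tin"][0]["mask"]);T=P[(P[:,2]>78)];print(c,"tin",rect(T),len(T),np.median(T[:,2]))
    js=robot.silhouettes(f,"jar")
    for d in js[:2]:
        P=cloud(f,d["mask"]);L=P[P[:,2]>82];col=f["img"][d["mask"]].mean(0);print("jar",col,"lid",rect(L)[:2],(L.min(0)+L.max(0))/2,np.median(L[:,2]))
    P=cloud(f,m["scoop"][0]["mask"]);P=P[P[:,2]>3];q=P[:,:2]-P[:,:2].mean(0);w,v=np.linalg.eigh(q.T@q);print("scoop",rect(P),"axis",v[:,1],np.degrees(np.arctan2(v[1,1],v[0,1])),"top z",np.percentile(P[:,2],95))
    P=cloud(f,m["caddy"][0]["mask"]);
    for lo,hi in((55,72),(18,27),(95,112)):
        T=P[(P[:,2]>lo)&(P[:,2]<hi)]
        if len(T)>4: print("caddy",lo,len(T),rect(T),np.median(T[:,2]))
E
```

```text
toolR [[-0.94  0.33 -0.  ]
 [ 0.33  0.94 -0.  ]
 [ 0.   -0.   -1.  ]]
Ttc [[  -0.     -0.96   -0.28   71.33]
 [   1.     -0.     -0.     -0.57]
 [   0.     -0.28    0.96 -142.01]
 [   0.      0.      0.      1.  ]]
top tin (array([496.5 , -56.78]), array([43.31, 78.41]), 87.71246337890625) 486 85.64876879533497
jar [37.44 59.26 75.09] lid (array([ 667.06, -213.67]), array([43.79, 42.37])) [ 666.96 -213.73   89.92] 90.36312305595281
jar [57.37 36.45 49.43] lid (array([ 760.23, -221.59]), array([45.65, 45.1 ])) [ 759.78 -221.99   89.84] 90.09606204843621
scoop (array([ 446.24, -269.11]), array([142.32,  52.07]), 49.020748138427734) axis [0.65 0.76] 49.80396599097837 top z 32.75101264992864
caddy 55 521 (array([567.21, 251.7 ]), array([181.59, 232.3 ]), 79.68346405029297) 63.054031677557006
caddy 18 4209 (array([567.67, 250.28]), array([178.46, 222.56]), 80.00357818603516) 22.992526517022924
caddy 95 142 (array([456.31, 270.9 ]), array([99.68,  9.89]), 80.01097869873047) 107.17598856731124
scene tin (array([498.11, -57.21]), array([45.45, 83.55]), 86.47052001953125) 288 82.54437004679635
jar [72.57 34.83 56.75] lid (array([ 761.96, -221.77]), array([46.99, 41.88])) [ 762.28 -219.63   86.74] 87.81342344830061
jar [37.92 60.56 81.96] lid (array([ 670.8 , -215.28]), array([45.87, 44.58])) [ 670.78 -215.23   86.79] 87.7870282797548
scoop (array([ 447.24, -268.46]), array([147.56,  48.08]), 49.876365661621094) axis [0.69 0.72] 46.0153219199403 top z 28.573551777645957Traceback (most recent call last):
  File "<stdin>", line 15, in <module>
IndexError: list index out of range
```

Two views agree within about 3 mm, and heights match the sizes given:
- **Tin:** (497,-57), long axis about -3°
- **Amber jar:** (668,-214)
- **Scoop:** origin (449,-266), axis about 49.5°
- **Caddy:** floor centre (567.5,251), rail axis -10°

I'll do the scoop first.

Request:
{"op": "send_rows", "data": {
  "targets": [
    [[-0.035,-0.024,0],[0,0,0],0.06],
    [[-0.035,-0.024,0],[0,0,0],0.06],
    [[-0.035,-0.024,0],[0,0,0],0.06],
    [[-0.035,-0.024,0],[0,0,0],0.06],
    [[-0.035,-0.024,0],[0,0,0],0.06],
    [[-0.035,-0.024,0],[0,0,0],0.06],
    [[-0.035,-0.024,0],[0,0,0],0.06],
    [[-0.035,-0.024,0],[0,0,0],0.06],
    [[-0.035,-0.024,0],[0,0,0],0.06],
    [[-0.035,-0.024,0],[0,0,0],0.06],
    [[-0.035,-0.024,0],[0,0,0],0.06],
    [[-0.035,-0.024,0],[0,0,0],0.06],
    [[0,0,0],[0,0,0.175],0.06],
    [[0,0,0],[0,0,0.175],0.06],
    [[0,0,0],[0,0,0.175],0.06],
    [[0,0,0],[0,0,0.175],0.06],
    [[0,0,0],[0,0,0.175],0.06],
    [[0,0,0],[0,0,0.175],0.06],
    [[0,0,0],[0,0,0.175],0.06],
    [[0,0,0],[0,0,0.175],0.06]
  ]
}}

```text
time: 4.55
eef_pos: [516.8, 200.9, 231.4]
tool_rot: [0.766, 0.642, 0.0, -0.0]
force: [0.2, -0.0, -0.5]
grip_width: 60.0
gripper_force: 0.0
```

```bash
python3 -c "
from plan import *
s=robot.sense();print(s['eef_pos'],s['qpos'].round(2),s['time']);go([431.7,-286.3,130],-40.6)"
```

```text
[516.83415777 200.92784172 231.41109808] [-0.89  0.21  0.5   1.85 -0.12  1.1  -0.52] 4.55
turn(rad) [ 0.    -0.     0.533]  then shift in new axes (mm) [-425.3  252.4  101.4] | q7 -0.52
turn(rad) [ 0.     0.    -2.609]  then shift in new axes (mm) [ 425.3 -252.4  101.4] | q7 -0.52
```

Request:
{"op": "send_rows", "data": {
  "targets": [
    [[0,0,0],[0,0,0.178],0.06],
    [[0,0,0],[0,0,0.178],0.06],
    [[0,0,0],[0,0,0.177],0.06],
    [[-0.0354,0.021,0.0065],[0,0,0],0.06],
    [[-0.0354,0.021,0.0065],[0,0,0],0.06],
    [[-0.0354,0.021,0.0065],[0,0,0],0.06],
    [[-0.0354,0.021,0.0065],[0,0,0],0.06],
    [[-0.0354,0.021,0.0065],[0,0,0],0.06],
    [[-0.0354,0.021,0.0065],[0,0,0],0.06],
    [[-0.0354,0.021,0.0065],[0,0,0],0.06],
    [[-0.0354,0.021,0.0065],[0,0,0],0.06],
    [[-0.0354,0.021,0.0065],[0,0,0],0.06],
    [[-0.0354,0.021,0.0065],[0,0,0],0.06],
    [[-0.0354,0.021,0.0065],[0,0,0],0.06],
    [[-0.0354,0.021,0.0065],[0,0,0],0.06],
    [[0,0,0],[0,0,0],0.06],
    [[0,0,0],[0,0,0],0.06]
  ]
}}

```text
time: 6.68
eef_pos: [434.7, -285.8, 153.3]
tool_rot: [0.907, 0.42, 0.0, -0.0]
force: [0.6, 0.9, -0.4]
grip_width: 59.9
gripper_force: 0.0
```

```bash
python3 - <<'E'
from plan import *
np.set_printoptions(precision=1,suppress=True)
s=robot.sense();f=robot.grab_frame("wrist");cv2.imwrite("pics/w1.png",f["img"])
print(s['eef_pos'],s['qpos'].round(2))
m=robot.silhouettes(f,"scoop")
for d in m[:2]:
    P=cloud(f,d["mask"],s);P=P[(P[:,2]>3)&(P[:,2]<45)];r=cv2.minAreaRect(P[:,:2].astype(np.float32));print(d["p"],d["box"],r)
    H=P  
    u=np.array([np.cos(np.radians(49.4)),np.sin(np.radians(49.4))]);t=(P[:,:2]-[449.3,-265.8])@u
    for a in range(-75,70,15):
        k=(t>a)&(t<a+15)
        if k.sum()>5:
            w=(P[k,:2]-[449.3,-265.8])@[-u[1],u[0]];print(a,np.percentile(w,2),np.percentile(w,98),np.median(P[k,2]))
for n in("scoop_grip","scoop_end","scoop"):
    for d in robot.place_of(f,n)[:1]:
        u_,v_=np.round(d["xy"]).astype(int);print(n,d["p"],d["xy"],toworld(f,d["xy"],f["z_map"][v_,u_],s))
go([431.7,-286.3,5],-40.6)
E
```

```text
[ 434.7 -285.8  153.3] [-0.2  0.3  0.9  2.  -0.3  0.9  0.1]
0.92 [320.8, 164.8, 65.6, 182.4] ((446.696533203125, -270.55517578125), (140.92604064941406, 45.82144546508789), 50.298954010009766)
-75 -10.557418252097992 4.7980203554946295 28.23441174528027
-60 -10.411499499918893 4.738356812106688 28.190009306937355
-45 -9.427312759884005 5.498086100530417 28.311704368963447
-30 -9.255070924671383 5.427098634107496 28.225790732413053
-15 -22.503271016710688 19.572344182524066 27.740814569344252
0 -23.692545000434443 21.474589353046188 14.488135802408635
15 -23.23077197831957 21.881801260176832 17.83374633363138
30 -22.840860452559888 22.207568155358196 16.87410492353939
45 -22.467432916100698 21.93689895726252 10.377269149820904
60 -22.886258606862796 21.790815332533676 10.8261042610674
scoop_grip 0.68 [321.7, 199.1] [ 433.7 -287.2   28.5]
scoop_end 0.73 [322.5, 259.8] [ 392.7 -336.3    0.8]
scoop 0.55 [323.3, 162.8] [ 449.9 -270.     2.3]
turn(rad) [-0. -0.  0.]  then shift in new axes (mm) [ -3.4  -1.7 148.3] | q7 0.06
turn(rad) [ 0.  -0.  -3.1]  then shift in new axes (mm) [  3.4   1.7 148.3] | q7 0.06
```

View pics/w1.png

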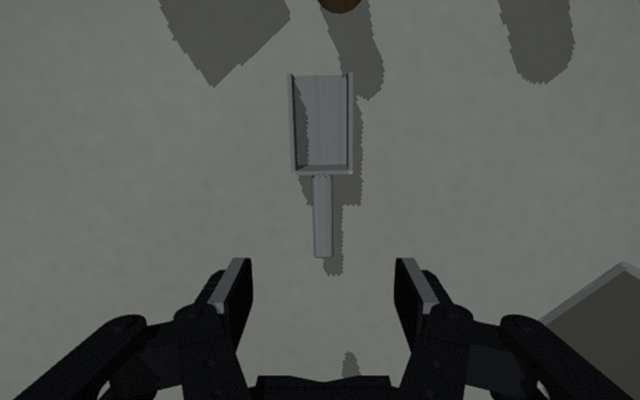

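The wrist view shows the scoop centred at column 321, with its handle over rows 175–257. That is consistent with the fit, so the grip point is (432,-288) with tool y at -39.7°.

```bash
python3 -c "
from plan import *
go([432,-288.2,6],-39.7)"
```

```text
turn(rad) [-0.    -0.001 -0.008]  then shift in new axes (mm) [ -4.6  -0.3 147.3] | q7 0.06
turn(rad) [-1.000e-03  0.000e+00  3.134e+00]  then shift in new axes (mm) [  4.6   0.3 147.3] | q7 0.06
```

Request:
{"op": "send_rows", "data": {
  "targets": [
    [[-0.0046,0,0.03],[0,0,-0.01],0.06],
    [[0,0,0.035],[0,0,0],0.06],
    [[0,0,0.035],[0,0,0],0.06],
    [[0,0,0.027],[0,0,0],0.05],
    [[0,0,0.015],[0,0,0],0.045],
    [[0,0,0.005],[0,0,0],0.045],
    [[0,0,0],[0,0,0],0.03],
    [[0,0,0],[0,0,0],0.01],
    [[0,0,0],[0,0,0],0.005],
    [[0,0,0],[0,0,0],0.005],
    [[0,0,0],[0,0,0],0.005],
    [[0,0,0],[0,0,0],0.005]
  ],
  "squeeze": 40
}}

```text
time: 8.43
eef_pos: [432.2, -290.2, 7.1]
tool_rot: [0.905, 0.425, 0.001, 0.001]
force: [-1.3, 0.6, 6.9]
grip_width: 15.2
gripper_force: 43.2
```

Request:
{"op": "send_rows", "data": {
  "targets": [
    [[0,0,-0.01],[0,0,0],0.005],
    [[0,0,-0.025],[0,0,0],0.005],
    [[0,0,-0.04],[0,0,0],0.005],
    [[0,0,-0.04],[0,0,0],0.005],
    [[0,0,-0.03],[0,0,0],0.005],
    [[0,0,0],[0,0,0.17],0.005],
    [[0,0,0],[0,0,0.175],0.005],
    [[0,0,0],[0,0,0.175],0.005],
    [[0,0,0],[0,0,0.175],0.005],
    [[0,0,0],[0,0,0.175],0.005],
    [[0,0,0],[0,0,0.175],0.005]
  ]
}}

```text
time: 9.8
eef_pos: [430.8, -289.2, 151.0]
tool_rot: [0.996, -0.086, -0.001, -0.0]
force: [-0.1, 0.0, -1.2]
grip_width: 14.9
gripper_force: 42.4
```

```bash
python3 - <<'E'
from plan import *
np.set_printoptions(precision=1,suppress=True)
s=robot.sense();print(s["grip_width"],s["eef_pos"]);f=robot.grab_frame("wrist")
for d in robot.silhouettes(f,"scoop")[:1]:
    P=cloud(f,d["mask"],s);Q=Ro.from_quat(s["tool_rot"]).inv().apply(P-s["eef_pos"]);Q=Q[(Q[:,2]<40)];print(d["p"],d["box"],"tool-frame rect",cv2.minAreaRect(Q[:,:2].astype(np.float32)),np.percentile(Q,3,0),np.percentile(Q,97,0))
go([538.8,215.4,100],-100)
E
```

```text
14.891222565988631 [ 430.8 -289.2  151. ]
0.97 [320.3, 201.6, 150.0, 364.5] tool-frame rect ((28.944778442382812, 0.3078765869140625), (46.57036590576172, 134.72616577148438), 89.0021743774414) [-23.8 -21.7 -22.3] [93.7 21.2  6.3]
turn(rad) [0. 0. 0.]  then shift in new axes (mm) [  18.7 -515.7   50.9] | q7 -0.82
turn(rad) [-0.   0.  -3.1]  then shift in new axes (mm) [-18.7 515.7  50.9] | q7 -0.82
```

Request:
{"op": "send_rows", "data": {
  "targets": [
    [[0.001,-0.02,0],[0,0,0],0.005],
    [[0.0014,-0.04,0],[0,0,0],0.005],
    [[0.0014,-0.04,0],[0,0,0],0.005],
    [[0.0014,-0.04,0],[0,0,0],0.005],
    [[0.0014,-0.04,0],[0,0,0],0.005],
    [[0.0014,-0.04,0],[0,0,0],0.005],
    [[0.0014,-0.04,0],[0,0,0],0.005],
    [[0.0014,-0.04,0],[0,0,0],0.005],
    [[0.0014,-0.04,0],[0,0,0],0.005],
    [[0.0014,-0.04,0],[0,0,0],0.005],
    [[0.0014,-0.04,0],[0,0,0],0.005],
    [[0.0014,-0.04,0],[0,0,0],0.005],
    [[0.0014,-0.035,0],[0,0,0],0.005],
    [[0.0014,-0.02,0],[0,0,0],0.005],
    [[0,0,0],[0,0,0],0.005],
    [[0,0,0],[0,0,0],0.005]
  ]
}}

```text
time: 11.9
eef_pos: [535.9, 212.5, 151.2]
tool_rot: [0.996, -0.084, -0.0, 0.001]
force: [0.9, -0.9, -1.6]
grip_width: 14.9
gripper_force: 42.4
```

```bash
python3 - <<'E'
from plan import *
np.set_printoptions(precision=1,suppress=True)
s=robot.sense();f=robot.grab_frame("wrist");cv2.imwrite("pics/w2.png",f["img"]);print(s["eef_pos"])
for d in robot.silhouettes(f,"caddy")[:1]:
    P=cloud(f,d["mask"],s)
    for lo,hi in((15,30),(58,68),(95,112)):
        T=P[(P[:,2]>lo)&(P[:,2]<hi)]
        if len(T)>9:print(lo,len(T),np.median(T[:,2]),cv2.minAreaRect(T[:,:2].astype(np.float32)))
go([538.8,215.4,29.5],-100)
E
```

```text
[535.9 212.5 151.2]
15 37737 21.333731713937453 ((569.1401977539062, 249.9299774169922), (173.71156311035156, 222.91317749023438), 80.0137710571289)
58 5422 62.02364145108008 ((563.1931762695312, 250.89031982421875), (181.3617401123047, 216.93020629882812), 80.04378509521484)
95 293 106.54888855130903 ((460.81396484375, 276.09088134765625), (78.31450653076172, 8.793302536010742), 80.34069061279297)
turn(rad) [0. 0. 0.]  then shift in new axes (mm) [  2.2  -3.5 121.9] | q7 -1.73
turn(rad) [-0.   0.  -3.1]  then shift in new axes (mm) [ -2.2   3.5 121.9] | q7 -1.73
```

View pics/w2.png

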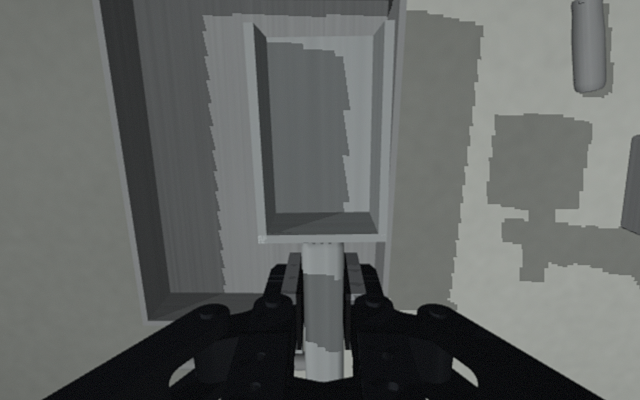

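The wrist view shows the scoop in the fingers, cols 245–395, above the floor beside the right wall at col 395. The caddy fit (569,250), 80° confirms the target.

Request:
{"op": "send_rows", "data": {
  "targets": [
    [[0.002,-0.0035,0.02],[0,0,0],0.005],
    [[0,0,0.03],[0,0,0],0.005],
    [[0,0,0.03],[0,0,0],0.005],
    [[0,0,0.022],[0,0,0],0.005],
    [[0,0,0.01],[0,0,0],0.005],
    [[0,0,0.006],[0,0,0],0.005],
    [[0,0,0.003],[0,0,0],0.005],
    [[0,0,0],[0,0,0],0.005],
    [[0,0,0],[0,0,0],0.005]
  ]
}}

```text
time: 13.12
eef_pos: [539.2, 218.3, 31.0]
tool_rot: [0.997, -0.083, 0.001, -0.0]
force: [0.2, -0.4, -0.2]
grip_width: 15.0
gripper_force: 42.4
```

Request:
{"op": "send_rows", "data": {
  "targets": [
    [[0,0,0.0015],[0,0,0],0.005],
    [[0,0,0.001],[0,0,0],0.005],
    [[0,0,0],[0,0,0],0.005],
    [[0,0,0],[0,0,0],0.02],
    [[0,0,0],[0,0,0],0.03],
    [[0,0,0],[0,0,0],0.038],
    [[0,0,0],[0,0,0],0.038],
    [[0,0,-0.01],[0,0,0],0.038],
    [[0,0,-0.03],[0,0,0],0.038],
    [[0,0,-0.04],[0,0,0],0.045],
    [[0,0,-0.04],[0,0,0],0.06],
    [[0,0,-0.04],[0,0,0],0.085],
    [[0,0,0],[0,0,0],0.085]
  ]
}}

```text
time: 14.75
eef_pos: [541.6, 218.4, 192.0]
tool_rot: [0.996, -0.084, 0.003, -0.002]
force: [0.9, -1.0, -1.1]
grip_width: 85.0
gripper_force: 0.0
```

```bash
python3 - <<'E'
from plan import *
np.set_printoptions(precision=1,suppress=True)
s=robot.sense();f=robot.grab_frame("wrist")
C=np.array([568,250.5]);a=np.radians(-10);E=np.array([[np.cos(a),np.sin(a)],[-np.sin(a),np.cos(a)]])
for d in robot.silhouettes(f,"scoop")[:1]:
    P=cloud(f,d["mask"],s);P=P[P[:,2]>26];Q=(P[:,:2]-C)@E.T;print(d["box"],cv2.minAreaRect(Q.astype(np.float32)),Q.min(0),Q.max(0),np.percentile(P[:,2],[3,97]),np.median(P[Q[:,0]<-20][:,2]))
go([497.3,-57,180],87)
E
```

```text
[323.1, 161.0, 64.3, 176.4] ((2.884033203125, -36.467185974121094), (141.07577514648438, 45.91623306274414), 0.7339637875556946) [-67.6 -59.4] [ 73.7 -12.7] [27.5 52.2] 50.12218456002276
turn(rad) [-0.  -0.  -0.1]  then shift in new axes (mm) [-26.9 276.9   8.2] | q7 -1.77
turn(rad) [-0.  0.  3.]  then shift in new axes (mm) [  26.9 -276.9    8.2] | q7 -1.77
```

Request:
{"op": "send_rows", "data": {
  "targets": [
    [[0,0,0],[0,0,-0.12],0.085],
    [[-0.003,0.03,0],[0,0,0],0.085],
    [[-0.004,0.041,0],[0,0,0],0.085],
    [[-0.004,0.041,0],[0,0,0],0.085],
    [[-0.004,0.041,0],[0,0,0],0.085],
    [[-0.004,0.041,0],[0,0,0],0.085],
    [[-0.004,0.041,0],[0,0,0],0.085],
    [[-0.004,0.041,0],[0,0,0],0.085],
    [[0,0,0],[0,0,0],0.085],
    [[0,0,0],[0,0,0],0.085]
  ]
}}

```text
time: 16.1
eef_pos: [497.5, -56.8, 187.0]
tool_rot: [1.0, -0.025, -0.001, -0.0]
force: [0.2, 0.1, 0.4]
grip_width: 85.3
gripper_force: 0.0
```

```bash
python3 - <<'E'
from plan import *
np.set_printoptions(precision=1,suppress=True)
s=robot.sense();f=robot.grab_frame("wrist")
print(s["eef_pos"])
for d in robot.silhouettes(f,"tin")[:2]:
    P=cloud(f,d["mask"],s);T=P[P[:,2]>78];print(d["p"],d["box"],len(T),np.median(P[:,2]));
    if len(T)>9: print(cv2.minAreaRect(T[:,:2].astype(np.float32)))
go([497.3,-57,50],87)
E
```

```text
[497.5 -56.8 187. ]
0.75 [326.9, 196.7, 65.9, 119.2] 6796 84.22382997670158
((498.694580078125, -59.644866943359375), (45.08924102783203, 79.51570892333984), 86.94434356689453)
0.38 [36.6, 162.8, 73.3, 320.7] 0 37.77402598969013
turn(rad) [-0.  0.  0.]  then shift in new axes (mm) [ -0.9   1.7 137.2] | q7 -1.27
turn(rad) [-0.  -0.  -3.1]  then shift in new axes (mm) [  0.9  -1.7 137.2] | q7 -1.27
```

Request:
{"op": "send_rows", "data": {
  "targets": [
    [[0,0.002,0.03],[0,0,0],0.085],
    [[0,0,0.035],[0,0,0],0.085],
    [[0,0,0.035],[0,0,0],0.085],
    [[0,0,0.027],[0,0,0],0.085],
    [[0,0,0.015],[0,0,0],0.085],
    [[0,0,0],[0,0,0],0.07],
    [[0,0,0],[0,0,0],0.05],
    [[0,0,0],[0,0,0],0.03],
    [[0,0,0],[0,0,0],0.03],
    [[0,0,0],[0,0,0],0.03],
    [[0,0,0],[0,0,0],0.03],
    [[0,0,-0.01],[0,0,0],0.03],
    [[0,0,-0.03],[0,0,0],0.03],
    [[0,0,-0.04],[0,0,0],0.03],
    [[0,0,-0.04],[0,0,0],0.03],
    [[0,0,0],[0,0,0.06],0.03],
    [[0,0,0],[0,0,0.06],0.03]
  ],
  "squeeze": 45
}}

```text
time: 18.32
eef_pos: [498.2, -58.0, 166.3]
tool_rot: [0.996, -0.084, 0.0, -0.001]
force: [0.5, 0.5, -1.0]
grip_width: 44.5
gripper_force: 46.5
```

```bash
python3 - <<'E'
from plan import *
np.set_printoptions(precision=1,suppress=True)
s=robot.sense();f=robot.grab_frame("wrist");print(s["eef_pos"])
for d in robot.silhouettes(f,"tin")[:1]:
    P=cloud(f,d["mask"],s);Q=Ro.from_quat(s["tool_rot"]).inv().apply(P-s["eef_pos"]);print(d["p"],np.percentile(Q,[2,98],axis=0));T=Q[Q[:,2]<-30];print(len(T),np.median(T[:,2]),cv2.minAreaRect(T[:,:2].astype(np.float32)))
go([526.1,300.6,150],-100)
E
```

```text
[498.2 -58.  166.3]
0.7 [[-18.7 -20.4 -38.5]
 [ 38.9  21.8  29. ]]
22356 -37.39714990792928 ((8.208219528198242, 1.203033447265625), (62.1560173034668, 46.29883575439453), 0.2498580366373062)
turn(rad) [-0.  0.  0.]  then shift in new axes (mm) [ -34.5 -358.2   15.6] | q7 -1.32
turn(rad) [-0.  -0.  -3.1]  then shift in new axes (mm) [ 34.5 358.2  15.6] | q7 -1.32
```

Request:
{"op": "send_rows", "data": {
  "targets": [
    [[-0.002,-0.018,0],[0,0,0],0.03],
    [[-0.0038,-0.038,0],[0,0,0],0.03],
    [[-0.0038,-0.038,0],[0,0,0],0.03],
    [[-0.0038,-0.038,0],[0,0,0],0.03],
    [[-0.0038,-0.038,0],[0,0,0],0.03],
    [[-0.0038,-0.038,0],[0,0,0],0.03],
    [[-0.0038,-0.038,0],[0,0,0],0.03],
    [[-0.0038,-0.038,0],[0,0,0],0.03],
    [[-0.0038,-0.038,0],[0,0,0],0.03],
    [[-0.002,-0.024,0],[0,0,0],0.03],
    [[0,-0.012,0.02],[0,0,0],0.03],
    [[0,0,0.03],[0,0,0],0.03],
    [[0,0,0.02],[0,0,0],0.03],
    [[0,0,0.01],[0,0,0],0.03],
    [[0,0,0],[0,0,0],0.03],
    [[0,0,0],[0,0,0],0.03]
  ]
}}

```text
time: 20.42
eef_pos: [525.2, 300.3, 86.7]
tool_rot: [0.996, -0.084, 0.001, -0.0]
force: [-0.2, 0.6, -1.3]
grip_width: 44.7
gripper_force: 46.5
```

```bash
python3 -c "
from plan import *
print(robot.sense()['eef_pos']);go([526.1,300.6,70],-100)"
```

```text
[525.1928858  300.29289854  86.71432492]
turn(rad) [-0.001 -0.001  0.007]  then shift in new axes (mm) [ 0.8 -0.5 16.7] | q7 -1.8
turn(rad) [ 2.000e-03 -2.000e-03 -3.135e+00]  then shift in new axes (mm) [-0.8  0.5 16.7] | q7 -1.8
```

Request:
{"op": "send_rows", "data": {
  "targets": [
    [[0.0008,0,0.01],[0,0,0.007],0.03],
    [[0,0,0.004],[0,0,0],0.03],
    [[0,0,0.002],[0,0,0],0.03],
    [[0,0,0.001],[0,0,0],0.03],
    [[0,0,0],[0,0,0],0.03]
  ]
}}

```text
time: 21.05
eef_pos: [524.9, 300.2, 69.1]
tool_rot: [0.996, -0.087, -0.0, -0.0]
force: [-2.8, -0.4, 1.8]
grip_width: 44.5
gripper_force: 46.7
```

The load has lifted off the wrist, so the tin is down. Releasing.

Request:
{"op": "send_rows", "data": {
  "targets": [
    [[0,0,0],[0,0,0],0.05],
    [[0,0,0],[0,0,0],0.056],
    [[0,0,0],[0,0,0],0.056],
    [[0,0,-0.02],[0,0,0],0.056],
    [[0,0,-0.035],[0,0,0],0.056],
    [[0,0,-0.04],[0,0,0],0.07],
    [[0,0,-0.03],[0,0,0],0.085],
    [[0,0,0],[0,0,0],0.085]
  ]
}}

```text
time: 22.05
eef_pos: [527.6, 300.7, 197.9]
tool_rot: [0.996, -0.087, 0.003, -0.002]
force: [0.4, -0.5, -1.0]
grip_width: 85.3
gripper_force: 0.0
```

```bash
python3 - <<'E'
from plan import *
np.set_printoptions(precision=1,suppress=True)
s=robot.sense();f=robot.grab_frame("wrist");print(s["eef_pos"],s["qpos"].round(2))
C=np.array([568,250.5]);a=np.radians(-10);E=np.array([[np.cos(a),np.sin(a)],[-np.sin(a),np.cos(a)]])
for n in("tin","scoop"):
  for d in robot.silhouettes(f,n)[:1]:
    P=cloud(f,d["mask"],s);P=P[P[:,2]>(95 if n=="tin" else 26)];Q=(P[:,:2]-C)@E.T;print(n,d["box"],cv2.minAreaRect(Q.astype(np.float32)),np.percentile(P[:,2],[3,50,97]))
go([580,50,193],-100)
go([668.5,-214.3,193],-70)
E
```

```text
[527.6 300.7 197.9] [-1.4  0.5  1.1  1.8 -0.5  1.1 -1.9]
tin [326.4, 208.3, 70.1, 123.3] ((-52.00616455078125, 40.373626708984375), (45.06777572631836, 79.56171417236328), 89.54953002929688) [104.7 106.3 107.5]
scoop [424.4, 122.5, 71.3, 183.1] ((3.130889892578125, -36.818519592285156), (140.87619018554688, 46.67662811279297), 1.3300938606262207) [27.3 49.7 52.2]
turn(rad) [0. 0. 0.]  then shift in new axes (mm) [ 98.2 236.7   0.3] | q7 -1.9
turn(rad) [-0.   0.  -3.1]  then shift in new axes (mm) [ -98.2 -236.7    0.3] | q7 -1.9
turn(rad) [ 0.   0.  -0.5]  then shift in new axes (mm) [-40.5 532.7   0.3] | q7 -1.9
turn(rad) [ 0.  -0.   2.6]  then shift in new axes (mm) [  40.5 -532.7    0.3] | q7 -1.9
```

Request:
{"op": "send_rows", "data": {
  "targets": [
    [[0,0,0],[0,0,-0.176],0.085],
    [[0,0,0],[0,0,-0.176],0.085],
    [[0,0,0],[0,0,-0.176],0.085],
    [[0,0,0],[0,0,-0.176],0.085],
    [[-0.008,0.03,0],[0,0,0],0.085],
    [[-0.0105,0.04,0],[0,0,0],0.085],
    [[-0.0105,0.04,0],[0,0,0],0.085],
    [[-0.0105,0.04,0],[0,0,0],0.085],
    [[-0.0105,0.04,0],[0,0,0],0.085],
    [[-0.0105,0.04,0],[0,0,0],0.085],
    [[-0.0105,0.04,0],[0,0,0],0.085],
    [[-0.0105,0.04,0],[0,0,0],0.085],
    [[-0.0105,0.04,0],[0,0,0],0.085],
    [[-0.0105,0.04,0],[0,0,0],0.085],
    [[-0.0105,0.04,0],[0,0,0],0.085],
    [[-0.0105,0.04,0],[0,0,0],0.085],
    [[-0.0105,0.04,0],[0,0,0],0.085],
    [[0,0,0],[0,0,0],0.085],
    [[0,0,0],[0,0,0],0.085]
  ]
}}

```text
time: 24.58
eef_pos: [666.4, -206.8, 192.1]
tool_rot: [0.965, 0.262, -0.001, -0.001]
force: [-0.4, 0.9, -0.7]
grip_width: 85.5
gripper_force: 0.0
```

```bash
python3 - <<'E'
from plan import *
np.set_printoptions(precision=1,suppress=True)
s=robot.sense();f=robot.grab_frame("wrist");cv2.imwrite("pics/w3.png",f["img"])
print(s["eef_pos"],s["qpos"].round(2))
for d in robot.silhouettes(f,"jar")[:3]:
    P=cloud(f,d["mask"],s);print(d["p"],d["box"],f["img"][d["mask"]].mean(0))
    for lo,hi in((30,55),(55,62),(62,68),(68,74),(74,80),(82,96)):
        L=P[(P[:,2]>lo)&(P[:,2]<hi)]
        if len(L)>9: print(lo,len(L),cv2.minEnclosingCircle(L[:,:2].astype(np.float32)),np.median(L[:,2]))
go([668.5,-214.3,30],-60)
E
```

```text
[ 666.4 -206.8  192.1] [-0.3  0.7  0.9  1.5 -0.5  1.2 -0.4]
0.79 [337.6, 197.2, 70.8, 87.0] [39.8 75.1 95.1]
30 263 ((677.2666015625, -211.26548767089844), 24.066919326782227) 43.27766871649143
55 318 ((671.4519653320312, -216.1830596923828), 25.373537063598633) 59.71215055214515
62 257 ((672.6459350585938, -215.6891632080078), 23.534151077270508) 63.86472473419437
74 73 ((679.0623779296875, -211.16110229492188), 20.43505096435547) 77.55767382653444
82 3214 ((670.2950439453125, -217.27484130859375), 23.28128433227539) 89.32293032332915
0.62 [410.8, 94.6, 89.3, 75.7] [71.8 25.4 52.6]
30 204 ((756.728271484375, -213.60205078125), 22.670536041259766) 43.11853827544276
55 323 ((761.7330932617188, -221.56028747558594), 24.910032272338867) 59.783885139430936
62 259 ((760.048583984375, -219.55575561523438), 23.51516342163086) 63.61656511838325
74 62 ((756.8790283203125, -214.89691162109375), 20.50682258605957) 77.47624055619313
82 4095 ((762.5314331054688, -223.844482421875), 23.162622451782227) 89.30888685283574
turn(rad) [-0.  0.  0.]  then shift in new axes (mm) [ -3.4   8.7 162.6] | q7 -0.42
turn(rad) [-0.  -0.  -3.1]  then shift in new axes (mm) [  3.4  -8.7 162.6] | q7 -0.42
```

View pics/w3.png

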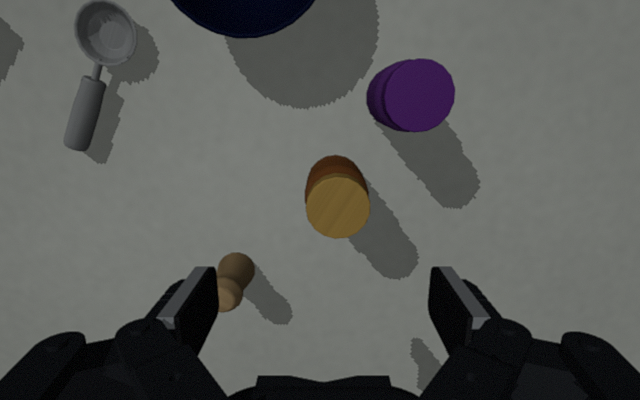

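The amber jar with the brass lid is at (337,200), and the purple look-alike is at (415,95), well clear of the fingers. Going down on the amber one.

Request:
{"op": "send_rows", "data": {
  "targets": [
    [[-0.002,0.01,0.01],[0,0,0],0.085],
    [[0,0,0.035],[0,0,0],0.085],
    [[0,0,0.035],[0,0,0],0.085],
    [[0,0,0.035],[0,0,0],0.085],
    [[0,0,0.03],[0,0,0],0.085],
    [[0,0,0.015],[0,0,0],0.085],
    [[0,0,0.006],[0,0,0],0.085],
    [[0,0,0],[0,0,0],0.075],
    [[0,0,0],[0,0,0],0.06],
    [[0,0,0],[0,0,0],0.045],
    [[0,0,0],[0,0,0],0.04],
    [[0,0,0],[0,0,0],0.04],
    [[0,0,0],[0,0,0],0.04],
    [[0,0,0],[0,0,0],0.04]
  ],
  "squeeze": 50
}}

```text
time: 26.42
eef_pos: [671.7, -217.3, 29.6]
tool_rot: [0.965, 0.262, 0.001, 0.0]
force: [-0.6, 1.3, 6.6]
grip_width: 50.4
gripper_force: 52.9
```

Request:
{"op": "send_rows", "data": {
  "targets": [
    [[0,0,-0.008],[0,0,0],0.04],
    [[0,0,-0.02],[0,0,0],0.04],
    [[0,0,-0.035],[0,0,0],0.04],
    [[0,0,-0.035],[0,0,0],0.04],
    [[0,0,-0.035],[0,0,0],0.04],
    [[0,0,-0.01],[0,0,0],0.04],
    [[0,0,0],[0,0,-0.12],0.04],
    [[0,0,0],[0,0,-0.15],0.04],
    [[0,0,0],[0,0,-0.15],0.04],
    [[0,0,0],[0,0,-0.15],0.04],
    [[0,0,0],[0,0,-0.15],0.04],
    [[0,0,0],[0,0,-0.15],0.04]
  ]
}}

```text
time: 27.92
eef_pos: [669.2, -217.0, 169.1]
tool_rot: [0.763, 0.646, -0.001, -0.001]
force: [-0.4, 0.1, -2.5]
grip_width: 50.6
gripper_force: 52.2
```

```bash
python3 - <<'E'
from plan import *
np.set_printoptions(precision=1,suppress=True)
s=robot.sense();print(s["eef_pos"],s["qpos"].round(2),s["force"],s["grip_width"])
f=robot.grab_frame("wrist")
for d in robot.silhouettes(f,"jar")[:2]:
    P=cloud(f,d["mask"],s);Q=Ro.from_quat(s["tool_rot"]).inv().apply(P-s["eef_pos"]);print(d["p"],d["box"],np.percentile(Q,[2,98],axis=0));T=Q[Q[:,2]<np.percentile(Q[:,2],2)+6];print(np.median(T[:,2]),cv2.minEnclosingCircle(T[:,:2].astype(np.float32)))
f=robot.grab_frame("scene")
for d in robot.silhouettes(f,"jar")[:2]:
    P=cloud(f,d["mask"]);print("scene",d["p"],np.percentile(P,[2,50,98],axis=0)[:,2],np.median(P,0))
go([623.3,276.3,150],-10)
E
```

```text
[ 669.2 -217.   169.1] [-0.2  0.6  0.7  1.5 -0.4  1.1  0.4] [-0.4  0.1 -2.5] 50.58546905099012
0.77 [452.5, 191.4, 103.2, 89.9] [[-11.5  68.   78.4]
 [ 33.5 113.1 159.6]]
79.56353413305015 ((8.334555625915527, 93.16368103027344), 23.542198181152344)
0.62 [323.0, 291.1, 158.7, 180.5] [[ -1.3 -20.1 -60.6]
 [ 23.6  21.1  16.9]]
-59.60755314043368 ((5.704403877258301, 0.7498331069946289), 21.774213790893555)
scene 0.75 [ -0.1 184.  228.3] [ 683.2 -201.4  184. ]
scene 0.59 [ 5.  59.2 89.8] [ 777.7 -212.    59.2]
turn(rad) [-0. -0.  0.]  then shift in new axes (mm) [ 477.9 -131.4   19.8] | q7 0.37
turn(rad) [ 0.  -0.  -3.1]  then shift in new axes (mm) [-477.9  131.4   19.8] | q7 0.37
```

Request:
{"op": "send_rows", "data": {
  "targets": [
    [[0.017,-0.005,0],[0,0,0],0.04],
    [[0.033,-0.009,0],[0,0,0],0.04],
    [[0.037,-0.0102,0],[0,0,0],0.04],
    [[0.037,-0.0102,0],[0,0,0],0.04],
    [[0.037,-0.0102,0],[0,0,0],0.04],
    [[0.037,-0.0102,0],[0,0,0],0.04],
    [[0.037,-0.0102,0],[0,0,0],0.04],
    [[0.037,-0.0102,0],[0,0,0],0.04],
    [[0.037,-0.0102,0],[0,0,0],0.04],
    [[0.037,-0.0102,0],[0,0,0],0.04],
    [[0.037,-0.0102,0],[0,0,0],0.04],
    [[0.037,-0.0102,0],[0,0,0],0.04],
    [[0.034,-0.009,0],[0,0,0],0.04],
    [[0.024,-0.006,0],[0,0,0],0.04],
    [[0,0,0],[0,0,0],0.04],
    [[0,0,0],[0,0,0],0.04]
  ]
}}

```text
time: 30.12
eef_pos: [623.0, 274.0, 170.7]
tool_rot: [0.766, 0.643, -0.001, 0.001]
force: [-0.4, -1.4, -3.3]
grip_width: 50.3
gripper_force: 52.3
```

```bash
python3 - <<'E'
from plan import *
s=robot.sense();print(s["eef_pos"],s["qpos"].round(2));go([623.3,276.3,60],-10)
f=robot.grab_frame("wrist");cv2.imwrite("pics/w4.png",f["img"])
E
```

```text
[622.95490465 274.02507707 170.70341513] [-0.92  0.56  0.61  1.59 -0.35  1.1  -0.39]
turn(rad) [0.    0.002 0.002]  then shift in new axes (mm) [ 2.300e+00 -1.000e-01  1.107e+02] | q7 -0.39
turn(rad) [-3.00e-03  1.00e-03 -3.14e+00]  then shift in new axes (mm) [-2.300e+00  1.000e-01  1.107e+02] | q7 -0.39
```

View pics/w4.png

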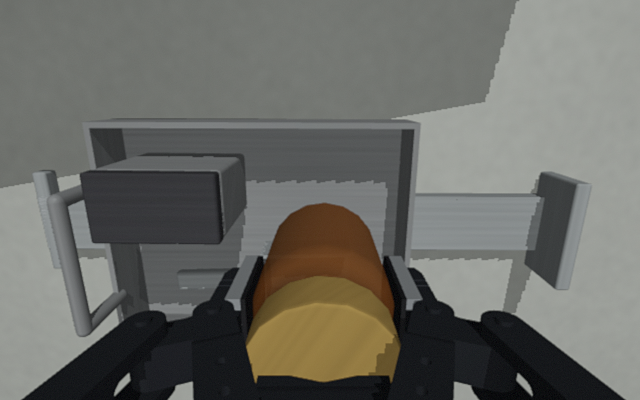

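```bash
python3 - <<'E'
from plan import *
np.set_printoptions(precision=0,suppress=True)
s=robot.sense();f=robot.grab_frame("wrist");P=cloud(f,np.ones((400,640),bool),s)
Q=Ro.from_quat(s["tool_rot"]).inv().apply(P-s["eef_pos"]);Q=Q[(Q[:,2]<10)&(abs(Q[:,0])<60)]
for z in range(-130,10,10):
    k=Q[(Q[:,2]>z)&(Q[:,2]<z+10)]
    if len(k)>5: print(z,len(k),np.percentile(k[:,1],[1,99]),np.percentile(k[:,0],[1,99]))
E
```

```text
-90 3955 [-61.  62.] [10. 17.]
-80 11406 [-61.  62.] [ 6. 17.]
-70 7968 [-58.  60.] [-9. 19.]
-60 19402 [-55.  57.] [-10.  21.]
-50 3329 [-50.  51.] [-2. 21.]
-40 4886 [-35.  36.] [-4. 23.]
-30 2701 [-37.  39.] [ 1. 24.]
-20 1808 [-37.  39.] [ 5. 24.]
-10 1038 [-31.  32.] [ 5. 24.]
0 663 [-21.  23.] [10. 24.]
```

The knuckles reach ±56–60 mm at the tin's top height, so I'll set the jar 10 mm farther from the tin, at caddy x=60.

Request:
{"op": "send_rows", "data": {
  "targets": [
    [[0.002,0.01,0],[0,0,0],0.04],
    [[0,0,0.025],[0,0,0],0.04],
    [[0,0,0.03],[0,0,0],0.04],
    [[0,0,0.025],[0,0,0],0.04],
    [[0,0,0.015],[0,0,0],0.04],
    [[0,0,0.01],[0,0,0],0.04],
    [[0,0,0.005],[0,0,0],0.04],
    [[0,0,0],[0,0,0],0.04],
    [[0,0,0],[0,0,0],0.04]
  ]
}}

```text
time: 31.35
eef_pos: [633.6, 276.7, 61.8]
tool_rot: [0.765, 0.644, 0.001, 0.0]
force: [0.9, 0.1, -3.8]
grip_width: 50.3
gripper_force: 52.3
```

Request:
{"op": "send_rows", "data": {
  "targets": [
    [[0,0,0.004],[0,0,0],0.04],
    [[0,0,0.002],[0,0,0],0.04],
    [[0,0,0.002],[0,0,0],0.04],
    [[0,0,0],[0,0,0],0.04]
  ]
}}

```text
time: 31.85
eef_pos: [632.6, 276.3, 52.4]
tool_rot: [0.765, 0.644, -0.0, -0.0]
force: [-0.7, -0.2, -2.7]
grip_width: 50.4
gripper_force: 52.3
```

Request:
{"op": "send_rows", "data": {
  "targets": [
    [[0,0,0.001],[0,0,0],0.04],
    [[0,0,0.001],[0,0,0],0.04],
    [[0,0,0],[0,0,0],0.04]
  ]
}}

```text
time: 32.22
eef_pos: [633.1, 276.4, 51.6]
tool_rot: [0.765, 0.644, 0.0, -0.0]
force: [-2.5, 0.0, 2.3]
grip_width: 50.3
gripper_force: 52.8
```

Contact is felt: the wrist force went from -3 to +2 N. Releasing.

Request:
{"op": "send_rows", "data": {
  "targets": [
    [[0,0,0],[0,0,0],0.052],
    [[0,0,0],[0,0,0],0.057],
    [[0,0,0],[0,0,0],0.06],
    [[0,0,0],[0,0,0],0.06],
    [[0,0,-0.01],[0,0,0],0.06],
    [[0,0,-0.025],[0,0,0],0.06],
    [[0,0,-0.035],[0,0,0],0.06],
    [[0,0,-0.04],[0,0,0],0.06],
    [[0,0,-0.04],[0,0,0],0.06],
    [[0,0,0],[0,0,0],0.06]
  ]
}}

```text
time: 33.48
eef_pos: [636.3, 276.9, 206.7]
tool_rot: [0.765, 0.644, 0.005, 0.001]
force: [-0.3, 0.1, -0.0]
grip_width: 59.9
gripper_force: 0.0
```

```bash
python3 - <<'E'
from plan import *
np.set_printoptions(precision=1,suppress=True)
C=np.array([568,250.5]);a=np.radians(-10);E=np.array([[np.cos(a),np.sin(a)],[-np.sin(a),np.cos(a)]])
f=robot.grab_frame("top");cv2.imwrite("pics/t2.png",cv2.resize(f["img"][110:290,170:450],(800,514),interpolation=cv2.INTER_CUBIC))
s=robot.sense();f=robot.grab_frame("wrist")
for n,z in(("jar",105),("tin",95),("scoop",26),("caddy",95)):
  for d in robot.silhouettes(f,n)[:1]:
    P=cloud(f,d["mask"],s);P=P[(P[:,2]>z)&(P[:,2]<118)]
    if len(P)<9: print(n,"few");continue
    Q=(P[:,:2]-C)@E.T;print(n,d["box"],cv2.minAreaRect(Q.astype(np.float32)),np.percentile(P[:,2],[3,50,97]))
print(s["eef_pos"]);go([425,276,190],-10)
E
```

```text
jar [320.4, 201.3, 71.8, 85.7] ((60.181068420410156, 35.33137893676758), (44.97119903564453, 45.70039367675781), 82.90778350830078) [109.7 111.3 112.6]
tin [169.8, 193.4, 148.5, 77.8] ((-52.68903350830078, 40.52307891845703), (45.1862678527832, 80.26930236816406), 89.52339935302734) [101.5 106.3 107.6]
scoop [257.6, 263.3, 156.9, 58.8] ((8.367023468017578, -42.000301361083984), (144.70849609375, 68.95899963378906), 17.985998153686523) [27.4 48.2 52.1]
caddy [232.5, 224.2, 328.3, 204.0] ((-20.346435546875, -8.90499496459961), (97.91220092773438, 196.3161163330078), 84.07084655761719) [ 98.2 106.1 108.2]
[634.6 276.7 203.9]
turn(rad) [-0.  0.  0.]  then shift in new axes (mm) [ -36.1 -203.6    9. ] | q7 -0.4
turn(rad) [-0.  -0.  -3.1]  then shift in new axes (mm) [ 36.1 203.6   9. ] | q7 -0.4
```

View pics/t2.png

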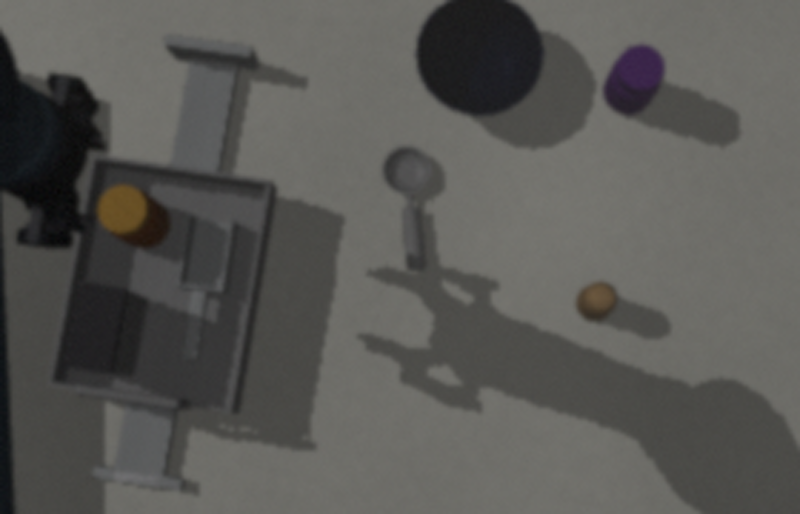

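All three are in, upright and released: jar (60,35), tin (-53,40) and scoop flat along -y in caddy axes. Next is the handle.

Request:
{"op": "send_rows", "data": {
  "targets": [
    [[-0.0052,-0.017,0],[0,0,0],0.04],
    [[-0.0105,-0.035,0],[0,0,0],0.04],
    [[-0.0105,-0.035,0],[0,0,0],0.04],
    [[-0.0105,-0.035,0],[0,0,0],0.04],
    [[-0.0105,-0.035,0],[0,0,0],0.04],
    [[-0.0052,-0.017,0],[0,0,0],0.04],
    [[0,0,0.02],[0,0,0],0.04],
    [[0,0,0.02],[0,0,0],0.04],
    [[0,0,0],[0,0,0],0.04],
    [[0,0,0],[0,0,0],0.04]
  ]
}}

```text
time: 35.02
eef_pos: [452.8, 254.3, 160.9]
tool_rot: [0.765, 0.644, -0.0, 0.0]
force: [0.7, -0.1, 0.8]
grip_width: 40.2
gripper_force: 0.0
```

```bash
python3 -c "
from plan import *
s=robot.sense();f=robot.grab_frame('wrist');print(s['eef_pos'])
for d in robot.silhouettes(f,'caddy')[:1]:
    P=cloud(f,d['mask'],s);Q=Ro.from_quat(s['tool_rot']).inv().apply(P-s['eef_pos']);Q=Q[(P[:,2]>99)&(P[:,2]<113)&(Q[:,1]<21)];print(len(Q),np.percentile(Q,[3,50,97],axis=0).round(1))
go([454.1,255.3,84],-10)"
```

```text
[452.7541888  254.25286373 160.91089723]
2883 [[-28.1  -2.   52.7]
 [ 21.5   2.6  54.3]
 [ 62.3   7.5  57.6]]
turn(rad) [ 0.001 -0.001  0.003]  then shift in new axes (mm) [ 0.9  0.7 77.5] | q7 -0.59
turn(rad) [ 1.000e-03  1.000e-03 -3.138e+00]  then shift in new axes (mm) [-0.9 -0.7 77.5] | q7 -0.59
```

Request:
{"op": "send_rows", "data": {
  "targets": [
    [[0,0.0025,0.02],[0,0,0],0.04],
    [[0,0,0.03],[0,0,0],0.04],
    [[0,0,0.018],[0,0,0],0.04],
    [[0,0,0.008],[0,0,0],0.04],
    [[0,0,0],[0,0,0],0.025],
    [[0,0,0],[0,0,0],0.01],
    [[0,0,0],[0,0,0],0.003],
    [[0,0,0],[0,0,0],0.003],
    [[0,0,0],[0,0,0],0.003]
  ],
  "squeeze": 40
}}

```text
time: 36.25
eef_pos: [455.3, 254.4, 85.6]
tool_rot: [0.765, 0.644, 0.0, -0.0]
force: [-2.9, 0.1, 5.7]
grip_width: 8.3
gripper_force: 39.4
```

Bar gripped (8.3 mm). Now a smooth slow push of about 160 mm along tool +y, which is the rail's +x.

Request:
{"op": "send_rows", "data": {
  "targets": [
    [[0,0.002,0],[0,0,0],0.003],
    [[0,0.005,0],[0,0,0],0.003],
    [[0,0.008,0],[0,0,0],0.003],
    [[0,0.01,0],[0,0,0],0.003],
    [[0,0.01,0],[0,0,0],0.003],
    [[0,0.01,0],[0,0,0],0.003],
    [[0,0.01,0],[0,0,0],0.003],
    [[0,0.01,0],[0,0,0],0.003],
    [[0,0.01,0],[0,0,0],0.003],
    [[0,0.01,0],[0,0,0],0.003],
    [[0,0.01,0],[0,0,0],0.003],
    [[0,0.01,0],[0,0,0],0.003],
    [[0,0.01,0],[0,0,0],0.003],
    [[0,0.01,0],[0,0,0],0.003],
    [[0,0.01,0],[0,0,0],0.003],
    [[0,0.007,0],[0,0,0],0.003],
    [[0,0.004,0],[0,0,0],0.003],
    [[0,0.002,0],[0,0,0],0.003],
    [[0,0.001,0],[0,0,0],0.003],
    [[0,0,0],[0,0,0],0.003]
  ]
}}

```text
time: 38.75
eef_pos: [574.3, 233.1, 85.0]
tool_rot: [0.762, 0.646, -0.023, -0.022]
force: [-52.5, -2.6, 50.9]
grip_width: 8.3
gripper_force: 45.5
```

Strong resistance after about 121 mm of travel. I'll back off the excess command and look at the gap to the stop.

Request:
{"op": "send_rows", "data": {
  "targets": [
    [[0,-0.012,0],[0,0,0],0.003],
    [[0,-0.012,0],[0,0,0],0.003],
    [[0,0,0],[0,0,0],0.003]
  ]
}}

```text
time: 39.12
eef_pos: [574.7, 233.2, 85.3]
tool_rot: [0.764, 0.645, -0.002, -0.002]
force: [-8.2, -0.6, 10.2]
grip_width: 8.6
gripper_force: 40.8
```

```bash
python3 - <<'E'
from plan import *
np.set_printoptions(precision=1,suppress=True)
s=robot.sense();print(s["eef_pos"],s["force"],s["qpos"].round(2))
C=np.array([568,250.5]);a=np.radians(-10);E=np.array([[np.cos(a),np.sin(a)],[-np.sin(a),np.cos(a)]])
f=robot.grab_frame("scene");cv2.imwrite("pics/s2.png",cv2.resize(f["img"][170:350,280:520],(800,600),interpolation=cv2.INTER_CUBIC))
for c in("scene","top"):
    if c=="top": f=robot.grab_frame(c)
    P=cloud(f,np.ones((400,640),bool));Q=(P[:,:2]-C)@E.T
    k=(abs(Q[:,1])<20)&(Q[:,0]>60)&(Q[:,0]<420)
    for x in range(100,330,6):
        m=k&(Q[:,0]>=x)&(Q[:,0]<x+6)
        if m.sum(): print(x,P[m,2].max().round(),end="; ")
    print()
E
```

```text
[574.7 233.2  85.3] [-8.2 -0.6 10.2] [-0.9  0.6  0.6  1.8 -0.4  0.9 -0.3]
100 105.0; 106 104.0; 112 22.0; 118 51.0; 124 52.0; 130 53.0; 136 50.0; 142 51.0; 148 51.0; 154 50.0; 160 51.0; 166 111.0; 172 112.0; 178 111.0; 184 112.0; 190 112.0; 196 111.0; 232 63.0; 238 62.0; 244 51.0; 250 50.0; 256 16.0; 262 15.0; 268 1.0; 274 1.0; 280 0.0; 286 1.0; 292 1.0; 298 0.0; 304 1.0; 310 2.0; 316 2.0; 322 1.0; 328 2.0; 
100 109.0; 106 27.0; 112 27.0; 118 51.0; 124 54.0; 130 54.0; 136 54.0; 142 54.0; 148 54.0; 154 53.0; 160 116.0; 166 113.0; 172 114.0; 178 115.0; 184 114.0; 190 111.0; 196 89.0; 202 28.0; 208 27.0; 214 27.0; 220 26.0; 226 64.0; 232 68.0; 238 55.0; 244 56.0; 250 51.0; 262 5.0; 268 7.0; 274 7.0; 280 5.0; 286 4.0; 292 3.0; 298 5.0; 304 5.0; 310 4.0; 316 5.0; 322 6.0; 328 6.0;
```

View pics/s2.png

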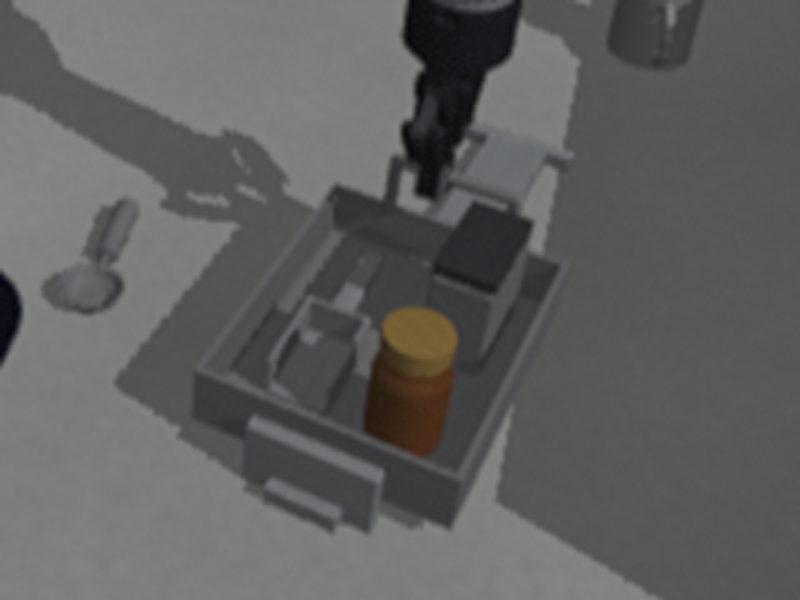

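The picture shows the caddy wall flush against the stop plate (lower centre), with the contents standing. The wall ends and the plate begins at about 241 mm along the rail, so the caddy is home; it had started part-way along. Releasing.

Request:
{"op": "send_rows", "data": {
  "targets": [
    [[0,0,0],[0,0,0],0.015],
    [[0,0,0],[0,0,0],0.03],
    [[0,0,0],[0,0,0],0.036],
    [[0,0,-0.015],[0,0,0],0.036],
    [[0,0,-0.03],[0,0,0],0.036],
    [[0,0,-0.04],[0,0,0],0.036],
    [[0,0,-0.04],[0,0,0],0.036],
    [[0,-0.02,-0.02],[0,0,0],0.036],
    [[0,0,0],[0,0,0],0.036],
    [[0,0,0],[0,0,0],0.036]
  ]
}}

```text
time: 40.48
eef_pos: [558.5, 235.8, 229.6]
tool_rot: [0.765, 0.644, 0.0, 0.0]
force: [-0.2, -0.3, -0.5]
grip_width: 35.8
gripper_force: 0.0
```

```bash
python3 - <<'E'
from plan import *
np.set_printoptions(precision=1,suppress=True)
a=np.radians(-10);E=np.array([[np.cos(a),np.sin(a)],[-np.sin(a),np.cos(a)]]);C=np.array([568,250.5])
s=robot.sense();f=robot.grab_frame("wrist");print(s["eef_pos"],s["force"])
for n,z in(("jar",105),("tin",95),("scoop",26)):
  for d in robot.silhouettes(f,n)[:1]:
    P=cloud(f,d["mask"],s);P=P[(P[:,2]>z)&(P[:,2]<118)]
    if len(P)>9: Q=(P[:,:2]-C)@E.T;print(n,cv2.minAreaRect(Q.astype(np.float32)),np.percentile(P[:,2],[3,50,97]))
P=cloud(f,np.ones((400,640),bool),s);Q=(P[:,:2]-C)@E.T
for x in range(222,264,3):
    m=(abs(Q[:,1])<15)&(Q[:,0]>=x)&(Q[:,0]<x+3)
    if m.sum(): print(x,P[m,2].max().round(),P[m,2].min().round(),m.sum(),end="; ")
E
```

```text
[558.5 235.8 229.6] [-0.2 -0.3 -0.5]
jar ((181.25149536132812, 34.37515640258789), (45.58963394165039, 46.600948333740234), 47.780418395996094) [107.2 111.2 112.6]
tin ((68.83087158203125, 40.14813995361328), (44.550838470458984, 79.89514923095703), 89.74146270751953) [104.7 106.3 107.6]
scoop ((124.0982894897461, -37.24961853027344), (142.56106567382812, 46.70688247680664), 1.3529634475708008) [28.  49.5 52.1]
222 23.0 20.0 45; 225 23.0 20.0 47; 228 23.0 20.0 41; 231 64.0 20.0 290; 234 64.0 21.0 418; 237 63.0 61.0 47; 246 51.0 49.0 22; 249 51.0 48.0 90; 252 49.0 47.0 16;
```

Contents are fine. One check from directly above the stop will confirm there is no gap.

Request:
{"op": "send_rows", "data": {
  "targets": [
    [[0,0.02,0],[0,0,0],0.036],
    [[0,0.04,0],[0,0,0],0.036],
    [[0,0.04,0],[0,0,0],0.036],
    [[0,0.04,0],[0,0,0],0.036],
    [[0,0.04,0],[0,0,0],0.036],
    [[0,0.04,0],[0,0,0],0.036],
    [[0,0.02,0],[0,0,0],0.036],
    [[0,0,0],[0,0,0],0.036],
    [[0,0,0],[0,0,0],0.036]
  ]
}}

```text
time: 41.8
eef_pos: [794.3, 195.4, 228.8]
tool_rot: [0.765, 0.644, -0.001, -0.001]
force: [0.4, -0.3, -0.3]
grip_width: 36.0
gripper_force: 0.0
```

```bash
python3 - <<'E'
from plan import *
a=np.radians(-10);E=np.array([[np.cos(a),np.sin(a)],[-np.sin(a),np.cos(a)]]);C=np.array([568,250.5])
s=robot.sense();f=robot.grab_frame("wrist");print(s["eef_pos"])
P=cloud(f,np.ones((400,640),bool),s);Q=(P[:,:2]-C)@E.T;print(Q.min(0),Q.max(0))
for x in range(224,262,1):
    m=(abs(Q[:,1])<30)&(Q[:,0]>=x)&(Q[:,0]<x+1)
    if m.sum(): print(x,P[m,2].max().round(),np.median(P[m,2]).round(),P[m,2].min().round(),end="; ")
E
```

```text
[794.26309189 195.40256686 228.76887951]
[ -180.81677914 -1059.8717418 ] [1455.45148132  322.32476394]
224 309.0 302.0 20.0; 225 310.0 302.0 20.0; 226 309.0 302.0 19.0; 227 310.0 302.0 20.0; 228 310.0 303.0 20.0; 229 309.0 303.0 19.0; 230 309.0 303.0 19.0; 231 310.0 303.0 19.0; 232 310.0 304.0 20.0; 233 310.0 303.0 20.0; 234 310.0 304.0 61.0; 235 310.0 303.0 61.0; 236 310.0 303.0 61.0; 237 310.0 302.0 61.0; 238 310.0 304.0 13.0; 239 309.0 303.0 -2.0; 240 310.0 303.0 -1.0; 241 309.0 50.0 12.0; 242 309.0 302.0 48.0; 243 316.0 302.0 48.0; 244 315.0 305.0 48.0; 245 316.0 307.0 48.0; 246 316.0 307.0 48.0; 247 315.0 305.0 48.0; 248 316.0 304.0 48.0; 249 316.0 304.0 48.0; 250 316.0 300.0 48.0; 251 316.0 261.0 48.0; 252 316.0 271.0 46.0; 253 315.0 295.0 46.0; 254 316.0 298.0 232.0; 255 316.0 296.0 11.0; 256 315.0 284.0 -1.0; 257 310.0 282.0 -2.0; 258 305.0 282.0 -2.0; 259 302.0 276.0 -3.0; 260 296.0 259.0 -2.0; 261 289.0 257.0 -2.0;
```

The wall and the plate are within about 3 mm, and the caddy pushed hard against a rigid stop. All contents are upright and the arm is clear, so I'm handing in.

```bash
python3 -c "
from rig import robot
print(robot.close_job())"
```

```text
the job is handed in; nothing more can be done
None
```

The jar, tin and scoop are in the caddy (jar and tin upright, scoop flat and open side up), and I then slid the caddy until it hit a hard stop. The last picture shows about 3 mm between the caddy wall and the stop plate, within the 8 mm allowed. The job was handed in at about 42 s; no verdict came back.

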